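# Clamp the specimen cup in the V-block with the toggle clamp

## Robot

A 6-joint arm with a two-finger parallel gripper is mounted at the origin on the work surface; the furniture and walls round the work are solid. World frame = base frame: x ahead of the robot, y to its left, z up, the work surface at z = 0. Lengths are in m, angles in rad, forces in N, time in s.
With the tool pointing down it reaches from about 0.325 to 0.75 m from the base axis. Payload 7.6 kg.
Tool frame: the origin (TCP) lies between the finger pads; the fingertips stand bot.tip_extent ahead of it and the grasp point (between the pads) lies 8 mm behind it (bot.tip_extent is the distance from the TCP to the fingertips, in m); z points along the fingers, x is the direction in which the jaws open and shut, and the axes are right-handed (so a half turn about z gives the same grasp; the last joint's range is limited). The gripper opens to 85 mm and grips with 20 to 120 N. Pads are 22 mm wide; open, the fingers measure 114 mm over their backs; the gripper's body (76 mm by 85 mm) begins 54 mm behind the grasp point. The pads swing forward as they close: fully open they stand 13 mm farther back than shut.
Start: joints at [1.253, 0.052, 1.401, -0, 1.689, -0.07], TCP at [0.129, 0.509, 0.242] pointing down, gripper open.
Joint ranges: [-2.9, 2.9], [-0.91, 2.17], [0.12, 2.37], [-1.06, 4.2], [0.26, 2.73], [-2.93, 2.93]. Speed limits (rad/s): [2.57, 2.57, 3.01, 3.14, 3.14, 3.14].

## Interface

Orientations are given as a 3x3 rotation matrix whose columns are the frame's x, y, z axes.
In Python, from rig import readout, viewer, hand_in, bot gives the robot as it stands. The module is installed in compiled form; this text tells all that it offers.
- The arm moves only by the tool servo_tool, never from a script. Its arguments are lists of equal length, an entry for each row: "slide": the shift along the world's x, y, z as a fraction of full scale, a list of three; "turn": the turn about the world's z as a fraction of full scale. In form: {"slide": [[x, y, z], ...], "turn": [turn, ...]}. A call has exactly 10 rows; each row shifts and turns the commanded pose from where the row before left it; what a row does not reach is not made up. Full scale, the value 1, is 0.04 m for a shift and 4 degrees for a turn. A row lasts 1/10 s, in which the tool goes at most 50 mm and 8.59 degrees, less where a joint would pass 70% of its speed; a pose out of reach is approached as far as the arm can. A call with a number of a shift or a turn outside -1 to 1 is refused whole. A call with a gripper value outside its range is refused whole. "claw" is the gripper's target within -1 to 1 (shut at 1, half-way at 0, fully open at -1), set as the call begins (left out, the last holds). The fingers move at their own pace and stop on an object; the grip force is fixed at half the most. Time passes only in rows, so rows that do not move let the fingers close, or fill a call up. It gives the time, the measured TCP pose, the force and the opening at its end, in the units of the state.
- readout.state(): the state, without advancing time (a new reading comes with each control period).
- viewer.get_image(name): name is "scene" or "side" or "wrist"; returns a dict with "image" (420x560x3 uint8, blue, green, red), "fovy" (degrees; the focal length in pixels is half the picture's height over the tangent of half this angle, whatever the lens; pixels are square), "cx", "cy" (the principal point, pixels), "camera_from_world" (4x4, takes a point from world to camera coordinates). Camera axes: x right, y up, looking along -z (the intrinsics and any distortion apply to the point x, -y, -z); pixel columns grow to the right and rows downward; lengths in m; the calibration is good to about 2 mm. The wrist camera is an equidistant fisheye: a pixel r from the principal point sees the ray r / f radians off the axis. A picture is of the moment at which its call begins. There is no depth.
- hand_in(): hands the job in, once; it reports no verdict.
The state is a dict: "t": time; "q": joint angles; "qd": joint speeds; "effort": joint torques, N m; "tcp_pos": TCP position; "tool_rot": TCP orientation; "ft_force": force on the tool from outside, world axes, zero at the start; "ft_torque": the same for the moment, N m; "width": finger opening in m.
Only numpy, scipy, OpenCV 4.12 (cv2) and the standard library are available. Lean on these libraries where they do the work, as an engineer would, in place of code of your own. Each camera call takes 0.05 s, during which the arm holds its last target. There are 200 camera calls.

## Task

Push the closed specimen cup that stands on the metal plate fully home into the V-shaped block on that plate, then push the raised clamp handle down past its dead point until it snaps into lock and the clamp's rubber pad holds the cup's lid. Only push with the fingertips: do not lift or tip the cup, and leave the other cup, the loose lid and the hand stamp beside the plate where they are.

Things in the scene. Friction and masses are not known exactly. Their poses are not given: they have to be found in the camera images.
- clamp_stand: Fixed aluminium plate, 14 mm thick, x -152 to +72, y -70 to +120 mm, carrying a grey V-block and a steel toggle clamp. Origin on the table top, under the cup's home; z up. The clamp's bracket stands at y +60 to +112, x about +10 mm, up to 121 mm above the table.
- nest (a point): Point on the plate's upper face (14 mm above the table) where the centre of the cup's underside is when the cup is fully home; axes as clamp_stand. The V-block opens toward -x, so the cup is pushed along +x. Its slippery walls are 34 mm high, form a 70 degree V and touch the cup at about 30 mm radius; the mouth is about 75 mm wide at x = 0.
- cup: The closed specimen cup on the metal plate, 60 to 105 mm out from its home on the open side of the V-block: clear tapered body up to 62 mm in diameter, yellow lid 68 mm in diameter from 45 to 62 mm above the base, about 50 g. Loose; origin at the centre of the underside, z up.
- handle (a joint): Angle (rad) of the clamp handle: 0 raised, unlocked (leaning up 60 degrees above level, toward +y of clamp_stand); grows as it is pushed down; dead point about 0.80; locked at its stop, 0.95 (6 degrees above level). A spring drives it back to 0 before the dead point, on to the stop beyond it. Pushing at grip_top takes up to about 6 N.
- handle_axis (a point): Centre of the handle's pivot, fixed to the clamp stand at x +10, y +83, z +63 mm of its frame. The handle turns about the x axis, in the y-z plane of the stand.
- grip_top (a point): Middle of the upper face of the handle's grey grip, 105 mm from the handle's axis and 7 mm off its centreline; turns with the handle. Its y axis points outward along the handle, its z axis out of the face to push on, x along the handle's axis. The grip is 22 mm wide (x), 75 mm long, 14 mm thick; it reaches 134 mm from the axis.
- pad: The clamp's rubber foot, 20 mm in diameter, on a spring of 11 mm travel, at the end of the hold-down arm. Origin on that arm's pivot, 70 mm from the foot. Unlocked, the arm stands upright to about 185 mm above the table, foot toward the cup; as the handle is pushed down it swings down over the cup by itself. Locked, the foot presses the lid with 2 to 3 N, 10 mm behind its centre.
- other_cup: A second closed specimen cup of the same kind, on the table at the right (-y) of the plate. Leave it alone. Origin at the centre of the underside.
- lid: Loose yellow cup lid, 68 mm in diameter, 17 mm high, on the table at the left (+y) front of the plate. Leave it alone. Origin at the centre of the underside.
- stamp: Black self-inking hand stamp standing on the table at the right of the plate, 40 x 67 x 78 mm. Leave it alone. Origin at the centre of the underside.
Not all that is in view belongs to the job. Leave any green or turquoise look-alike of the cup alone.

How it is judged:
By the outcome, as a careful person would: the job done as asked, in the order asked, and still so for the second after the job is handed in, with the robot touching nothing.
It also fails if it takes over 54 s, if anything falls off the work surface, if the arm or the gripper's body presses on something with over 40 N, if the wrist force passes 120 N, or if a joint passes its speed limit or range.

## Working session

There is one attempt and no reset: what is moved stays moved. The work goes in short steps, Python scripts to look and compute and a tool call to move; the robot and the scene stay as the last step left them, time stands still between calls to the robot, and variables do not carry over. Pictures are saved under pics/ and viewed, about 8 in all and at most 12, crops included, and the job is handed in when it is done.

Besides the shell and the picture viewer there is one more tool, called after "Call:" in YAML: its name, and indented under it one key for each argument. servo_tool: Moves the arm, as the interface text tells. Its arguments: {"type":"object","properties":{"slide":{"type":"array","items":{"type":"array","items":{"type":"number","minimum":-1,"maximum":1}}},"turn":{"type":"array","items":{"type":"number","minimum":-1,"maximum":1}},"claw":{"type":"number"}},"required":["slide","turn"]}

```bash
mkdir -p pics; cat > h.py <<'E'
import numpy as np, cv2, json
from rig import readout, viewer, hand_in, bot
def snap(n,fn):
    d=viewer.get_image(n); cv2.imwrite(f'pics/{fn}.png',d['image'])
    json.dump({k:np.asarray(d[k]).tolist() for k in d if k!='image'},open(f'pics/{fn}.json','w')); return d
def load(fn): return {k:np.array(v) for k,v in json.load(open(f'pics/{fn}.json')).items()}
def proj(d,P,fish=False):
    M=np.array(d['camera_from_world']); p=M[:3,:3]@np.array(P,float)+M[:3,3]; x,y,z=p[0],-p[1],-p[2]
    f=210/np.tan(np.radians(d['fovy'])/2)
    if fish:
        r=np.hypot(x,y); a=np.arctan2(r,z)*f/max(r,1e-9); return np.array([d['cx']+a*x,d['cy']+a*y])
    return np.array([d['cx']+f*x/z,d['cy']+f*y/z])
def ray(d,uv,fish=False):
    M=np.array(d['camera_from_world']); f=210/np.tan(np.radians(d['fovy'])/2)
    a=np.array([(uv[0]-d['cx'])/f,(uv[1]-d['cy'])/f])
    if fish:
        t=np.hypot(*a); v=np.array([*(a/t*np.sin(t)),np.cos(t)])
    else: v=np.array([*a,1.])
    v=v*[1,-1,-1]; R=M[:3,:3]; return -R.T@M[:3,3], R.T@(v/np.linalg.norm(v))
def atz(d,uv,z,fish=False):
    o,v=ray(d,uv,fish); return o+v*(z-o[2])/v[2]
E
python3 - <<'E'
from h import *
ims=[]
for n in('scene','side','wrist'):
    d=snap(n,n+'0'); print(n,d['fovy'],d['cx'],d['cy'],np.linalg.inv(d['camera_from_world'])[:3].round(3).tolist())
s=readout.state(); print(s['tcp_pos'],s['tool_rot'],s['width'],s['ft_force'],bot.tip_extent,s['t'])
E
```

```text
scene 44.951905463777635 282.67481204466884 212.1917051735234 [[0.801, 0.245, -0.546, -0.1], [-0.599, 0.33, -0.73, -0.816], [0.002, 0.912, 0.411, 0.573]]
side 42.0666226190151 287.75435711487455 210.24693991485998 [[-0.998, 0.021, -0.06, 0.452], [-0.061, -0.577, 0.814, 1.041], [-0.018, 0.816, 0.577, 0.871]]
wrist 65.70646984690485 277.88999294479476 207.7097196570356 [[0.245, -0.927, -0.284, 0.057], [0.969, 0.234, 0.074, 0.528], [-0.002, -0.293, 0.956, 0.374]]
[0.12866708 0.50877204 0.24166417] [[ 2.45258947e-01  9.69457520e-01 -4.08389656e-04]
 [ 9.69456856e-01 -2.45259259e-01 -1.14060633e-03]
 [-1.20593073e-03 -1.16172244e-04 -9.99999266e-01]] 0.08533813434182816 [-0.12355322  0.80628085 -0.39967543] 0.011 0.15
```

View pics/scene0.png

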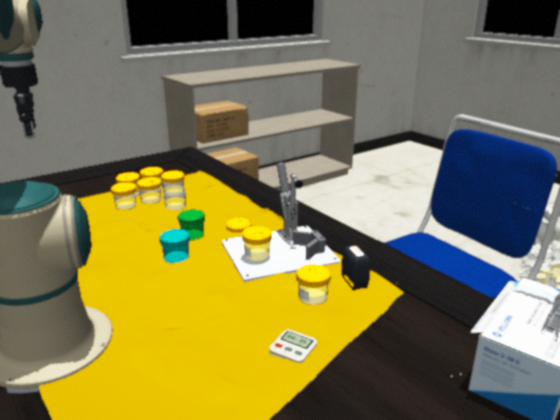

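View pics/side0.png

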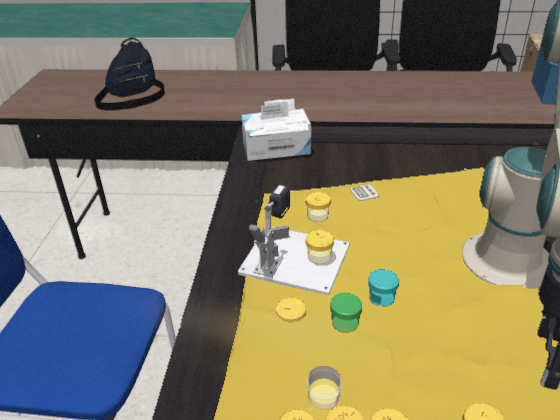

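Candidates (scene image): the yellow-lid cup on the plate (257,243); the other cup (313,283); the cups at the back (124–175,190); the loose lid (238,225); the green (191,222) and turquoise (175,245) look-alikes. I choose the one on the plate, (257,243) in scene and (320,247) in side, and check it in a close crop.

```bash
python3 - <<'E'
import cv2
a=cv2.imread('pics/scene0.png')[150:300,210:380]; b=cv2.imread('pics/side0.png')[175:300,235:355]
cv2.imwrite('pics/cs.png',cv2.resize(a,None,fx=4.5,fy=4,interpolation=2)if 0 else cv2.resize(a,None,fx=4,fy=4,interpolation=2))
cv2.imwrite('pics/cd.png',cv2.resize(b,None,fx=4.8,fy=4.8,interpolation=2))
E
```

```text
(no output)
```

View pics/cs.png

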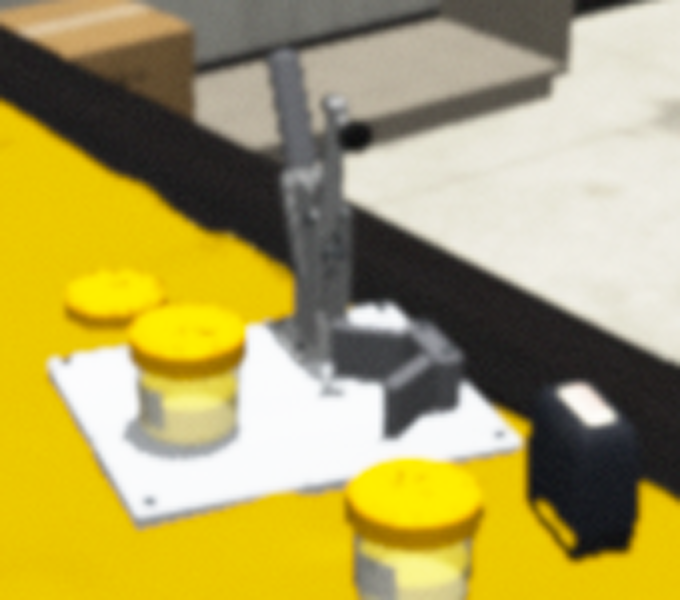

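View pics/cd.png

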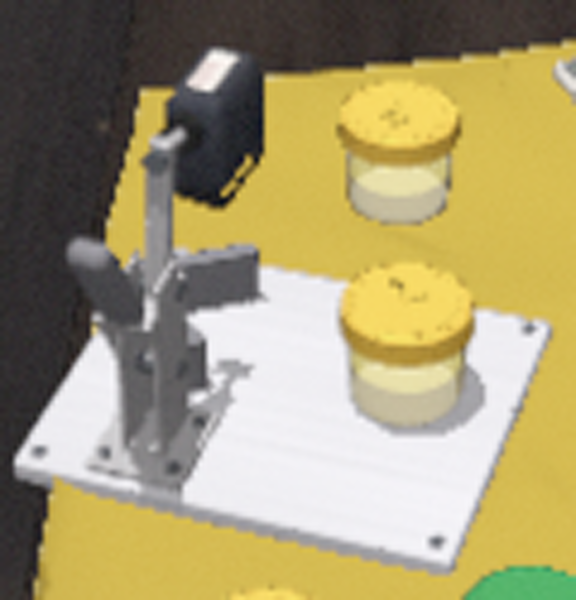

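The crops confirm it: yellow-lidded cup on the plate, V-block opening toward it, clamp handle raised. Next, fit the plate pose.

```bash
cat >> h.py <<'E'
def T(p,P):  # stand -> world ; p=x,y,yaw
    c,s=np.cos(p[2]),np.sin(p[2]); P=np.asarray(P,float); return np.array([p[0]+c*P[0]-s*P[1],p[1]+s*P[0]+c*P[1],P[2]])
E
python3 - <<'E'
from h import *
from scipy.optimize import least_squares
S,D=load('scene0'),load('side0')
s=lambda u,v:(210+u/4,150+v/4); d=lambda u,v:(235+u/4.8,175+v/4.8)
A,B,C,E=[-.152,.12,.014],[-.152,-.07,.014],[.072,-.07,.014],[.072,.12,.014]
obs=[(S,A,s(50,362)),(S,B,s(141,517)),(S,C,s(522,440)),(S,E,s(395,303)),(D,B,d(552,325)),(D,A,d(447,567)),(D,E,d(17,462))]
f=lambda p:np.concatenate([proj(c,T(p,P))-uv for c,P,uv in obs])
g=atz(S,s(270,400),.014)
best=min((least_squares(f,[g[0],g[1],y]) for y in np.arange(-3,3.2,.7)),key=lambda r:r.cost)
p=best.x; print('stand',p.round(4),np.degrees(p[2]),best.fun.reshape(-1,2).round(1).tolist())
np.save('p.npy',p)
c=np.cos(p[2]);sn=np.sin(p[2])
for cam,uv in((S,s(188,333)),(D,d(407,304))):
    w=atz(cam,uv,.076); q=w[:2]-p[:2]; print('lid',w.round(4),'in stand',c*q[0]+sn*q[1],-sn*q[0]+c*q[1])
def grip(a,r,h): # angle from 0
    e=np.radians(60)-a; return [.010,.083+r*np.cos(e)-h*np.sin(e)*-1*0+0, .063+r*np.sin(e)]
print('axis',T(p,[.01,.083,.063]),'griptop0',T(p,[.01,.083+.105*.5-.007*.866,.063+.105*.866+.007*.5]), 'handle tip px',proj(S,T(p,[.01,.083+.134*.5,.063+.134*.866])),proj(D,T(p,[.01,.083+.134*.5,.063+.134*.866])))
print('other/stamp',[atz(S,uv,z).round(3) for uv,z in((s(413,495),.062),(s(585,405),.078),(s(113,293),.017))])
E
```

```text
stand [ 0.5435 -0.0171 -0.286 ] -16.383943008777663 [[-1.2, -1.7], [-1.6, -1.1], [0.1, -0.3], [-1.5, -0.9], [-0.5, -2.0], [-0.1, -2.4], [-1.6, -1.9]]
lid [0.4487 0.0113 0.076 ] in stand -0.0989863226871098 0.0004878147923372232
lid [0.4525 0.0306 0.076 ] in stand -0.10082144696427575 0.020047221102468073
axis [0.57653282 0.05972117 0.063     ] griptop0 [0.58963171 0.10427346 0.15743   ] handle tip px [280.28918661 162.14651237] [252.27070433 225.71371621]
other/stamp [array([ 0.453, -0.175,  0.062]), array([ 0.562, -0.179,  0.078]), array([0.507, 0.185, 0.017])]
```

```bash
python3 - <<'E'
from h import *
from scipy.optimize import least_squares
S,D=load('scene0'),load('side0')
s=lambda u,v:np.array((210+u/4,150+v/4)); d=lambda u,v:np.array((235+u/4.8,175+v/4.8))
A,B,C,E=[-.152,.12,.014],[-.152,-.07,.014],[.072,-.07,.014],[.072,.12,.014]
obs=[(0,A,s(50,362)),(0,B,s(141,517)),(0,C,s(522,440)),(0,E,s(395,303)),(1,B,d(552,325)),(1,A,d(447,567)),(1,E,d(17,462)),
 (0,'c',s(188,333)),(1,'c',d(407,304)),(0,[.01,.083+.067,.063+.116],s(283,50)),(1,[.01,.083+.067,.063+.116],d(88,243))]
def f(p):
    r=[]
    for k,P,uv in obs:
        W=np.array([p[3],p[4],.076]) if isinstance(P,str) else T(p,P)
        r.append(proj((S,D)[k],W)+p[5+2*k:7+2*k]-uv)
    return np.concatenate(r+[p[5:]*.4])
b=least_squares(f,[.5435,-.017,-.286,.45,.02,0,0,0,0]); p=b.x
print(p.round(4),np.degrees(p[2]),b.fun.reshape(-1,2).round(1).tolist()); np.save('p.npy',p[:3])
c,n=np.cos(p[2]),np.sin(p[2]);q=p[3:5]-p[:2];print('cup stand',c*q[0]+n*q[1],-n*q[0]+c*q[1])
R=readout.state()['tool_rot']; print('toolx yaw',np.degrees(np.arctan2(R[1,0],R[0,0])), 'q',readout.state()['q'])
E
```

```text
[ 0.5434 -0.018  -0.2863  0.4532  0.0207  0.7135  0.9203  0.6486  1.9065] -16.404195073855057 [[-0.4, -0.6], [-0.8, -0.0], [1.1, 0.8], [-0.5, 0.2], [0.2, -0.3], [0.6, -0.8], [-0.9, -0.3], [0.0, -1.2], [0.4, -0.7], [0.5, 0.7], [-0.3, 1.7], [0.3, 0.4], [0.3, 0.8]]
cup stand -0.09741713397924058 0.011677865961659602
toolx yaw 75.80285226753577 q [ 1.25270466e+00  5.27172616e-02  1.40146881e+00  3.13901966e-05
  1.68861770e+00 -7.03009573e-02]
```

```bash
python3 - <<'E'
from h import *
S,D=load('scene0'),load('side0');p=np.load('p.npy')
o=np.array([.7,.9]);o2=np.array([.65,1.9])
for n,a,b in(('turq',(175,236),(383,278)),('green',(191,215),(346,302))):
    print(n,atz(S,np.array(a)-o,.065).round(3),atz(D,np.array(b)-o2,.065).round(3))
def ins(w): c,s=np.cos(p[2]),np.sin(p[2]);q=w[:2]-p[:2];return np.array([c*q[0]+s*q[1],-s*q[0]+c*q[1],w[2]])
# foot on plane stand x=.01
for nm,cam,uv in(('foot tip',S,(210+371/4-.7,150+133/4-.9)),('foot base',S,(210+338/4-.7,150+135/4-.9)),('armtop',S,(210+330/4-.7,150+98/4-.9)),('foot',D,(235+172/4.8-.6,175+140/4.8-1.9))):
    w0,v=ray(cam,uv); a=ins(w0); b=ins(w0+v); t=(.01-a[0])/(b[0]-a[0]); print(nm,(a+t*(b-a)).round(3))
for P in([-.172,.012,.03],[-.142,.012,.03],[-.045,0,.03]): print(P,T(p,P).round(4))
E
```

```text
turq [0.309 0.131 0.065] [0.315 0.144 0.065]
green [0.389 0.211 0.065] [0.397 0.221 0.065]
foot tip [0.01  0.013 0.176]
foot base [0.01  0.062 0.158]
armtop [0.01  0.075 0.176]
foot [0.01  0.047 0.172]
[-0.172, 0.012, 0.03] [0.3818 0.0421 0.03  ]
[-0.142, 0.012, 0.03] [0.4106 0.0336 0.03  ]
[-0.045, 0, 0.03] [ 0.5002 -0.0053  0.03  ]
```

Call:
servo_tool:
  slide:
    - [0.45, -0.84, 0]
    - [0.45, -0.84, 0]
    - [0.45, -0.84, 0]
    - [0.45, -0.84, 0]
    - [0.45, -0.84, 0]
    - [0.45, -0.84, 0]
    - [0.45, -0.84, 0]
    - [0.45, -0.84, 0]
    - [0.45, -0.84, 0]
    - [0.45, -0.84, 0]
  turn: [0.35, 0.4, 0, 0, 0, 0, 0, 0, 0, 0]
  claw: 0.5

```text
t: 1.15
tcp_pos: [0.309, 0.1715, 0.2422]
tool_rot: [[0.194, 0.981, 0.0], [0.981, -0.194, 0.0], [0.0, 0.0, -1.0]]
ft_force: [-0.0, -0.3, 1.1]
width: 0.0213
```

Call:
servo_tool:
  slide:
    - [0.46, -0.83, 0]
    - [0.46, -0.83, 0]
    - [0.46, -0.83, 0]
    - [0.46, -0.83, 0]
    - [0, 0, 0]
    - [0, 0, -0.8]
    - [0, 0, -0.8]
    - [0, 0, -0.8]
    - [0, 0, 0]
    - [0, 0, 0]
  turn: [0, 0, 0, 0, 0, 0, 0, 0, 0, 0]

```text
t: 2.15
tcp_pos: [0.3823, 0.0406, 0.147]
tool_rot: [[0.194, 0.981, -0.0], [0.981, -0.194, 0.0], [0.0, -0.0, -1.0]]
ft_force: [-0.5, 0.1, 0.5]
width: 0.0216
```

```bash
python3 - <<'E'
from h import *
d=snap('wrist','w1');p=np.load('p.npy'); print(readout.state()['tcp_pos'])
im=cv2.resize(d['image'],None,fx=1.4,fy=1.4)
for P in([-.097,.012,.076],[0,0,.014],[-.152,.12,.014],[-.152,-.07,.014],[.01,.083,.063]):
    uv=proj(d,T(p,P),True); print(P,uv.round(1)); cv2.drawMarker(im,tuple(int(x*1.4) for x in uv),(255,0,255),0,14,1)
cv2.imwrite('pics/w1v.png',im)
E
```

```text
[0.38296332 0.04049082 0.14803664]
[-0.097, 0.012, 0.076] [269.9 315.4]
[0, 0, 0.014] [252.9 352. ]
[-0.152, 0.12, 0.014] [394.2 230.5]
[-0.152, -0.07, 0.014] [184.3 212.6]
[0.01, 0.083, 0.063] [333.  394.9]
```

View pics/w1v.png

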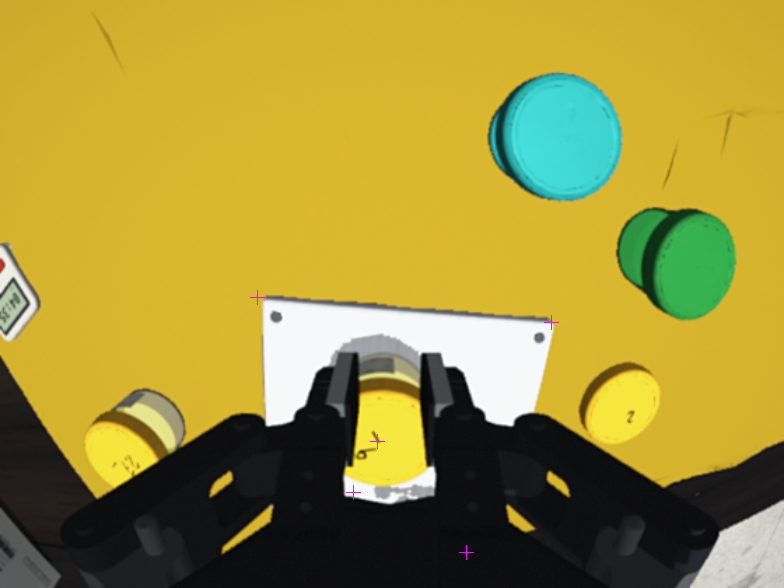

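```bash
python3 - <<'E'
from h import *
d=load('w1');p=np.load('p.npy');s=readout.state();t=s['tcp_pos'];R=s['tool_rot']
for z in(.137,.10,.076,.014): print('axis z',z,[(proj(d,[*(t+k*R[:,1])[:2],z],True)*1.4).round(0).tolist() for k in(0,.073)])
ins=lambda w:(lambda q:[np.cos(p[2])*q[0]+np.sin(p[2])*q[1],-np.sin(p[2])*q[0]+np.cos(p[2])*q[1]])(w[:2]-p[:2])
for n,uv,z in(('lid near edge',(390,394),.076),('base near edge',(388,355),.014),('lid far',(390,486),.076),('cornerR',(265,297),.014),('cornerL',(553,320),.014)): 
    w=atz(d,np.array(uv)/1.4,z,True);print(n,w.round(4),np.round(ins(w),4))
E
```

```text
axis z 0.137 [[387.0, 375.0], [388.0, 521.0]]
axis z 0.1 [[388.0, 335.0], [388.0, 469.0]]
axis z 0.076 [[388.0, 316.0], [388.0, 441.0]]
axis z 0.014 [[388.0, 281.0], [388.0, 387.0]]
lid near edge [0.4252 0.0333 0.076 ] [-0.1279  0.0158]
base near edge [0.4316 0.0308 0.014 ] [-0.121   0.0152]
lid far [0.4872 0.0211 0.076 ] [-0.065   0.0216]
cornerR [ 0.3783 -0.0376  0.014 ] [-0.1528 -0.0654]
cornerL [0.4297 0.1409 0.014 ] [-0.154   0.1204]
```

Call:
servo_tool:
  slide:
    - [0, 0, -0.8]
    - [0, 0, -0.8]
    - [0, 0, -0.8]
    - [0, 0, -0.15]
    - [0, 0, 0]
    - [0.2, -0.04, 0]
    - [0.2, -0.04, 0]
    - [0.2, -0.04, 0]
    - [0, 0, 0]
    - [0, 0, 0]
  turn: [0, 0, 0, 0, 0, 0, 0, 0, 0, 0]

```text
t: 3.2
tcp_pos: [0.4066, 0.0353, 0.0445]
tool_rot: [[0.194, 0.981, -0.0], [0.981, -0.194, 0.0], [0.0, -0.0, -1.0]]
ft_force: [-0.2, -0.6, 0.3]
width: 0.0214
```

Call:
servo_tool:
  slide:
    - [0.1, -0.03, 0]
    - [0.1, -0.04, 0]
    - [0.1, -0.05, 0]
    - [0.1, -0.05, 0]
    - [0.1, -0.05, 0]
    - [0.1, -0.05, 0]
    - [0.1, -0.05, 0]
    - [0.1, -0.05, 0]
    - [0.1, -0.05, 0]
    - [0.1, -0.05, 0]
  turn: [0, 0, 0, 0, 0, 0, 0, 0, 0, 0]

```text
t: 4.2
tcp_pos: [0.4467, 0.0164, 0.0443]
tool_rot: [[0.194, 0.981, 0.0], [0.981, -0.194, 0.0], [0.0, -0.0, -1.0]]
ft_force: [0.3, -0.6, -0.6]
width: 0.0213
```

```bash
python3 - <<'E'
from h import *
a=snap('wrist','w2')['image'][150:420,130:430]; s=snap('scene','s2')['image'][165:285,215:348]; 
a=cv2.resize(a,(420,378)); s=cv2.resize(s,(419,378)); cv2.imwrite('pics/v2.png',cv2.resize(np.hstack([a,s]),(799,360)))
print(readout.state()['ft_force'])
E
```

```text
[0.52624378 0.64302469 0.43762999]
```

View pics/v2.png

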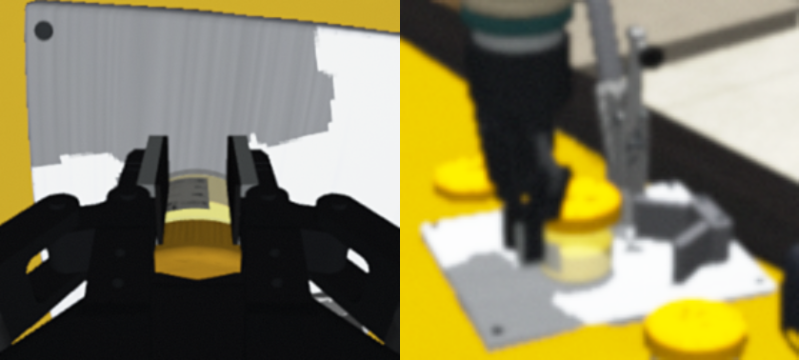

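The cup is upright against both fingers and halfway along. Next I continue pushing.

Call:
servo_tool:
  slide:
    - [0.1, -0.045, 0]
    - [0.1, -0.045, 0]
    - [0.1, -0.045, 0]
    - [0.1, -0.045, 0]
    - [0.1, -0.045, 0]
    - [0.1, -0.045, 0]
    - [0.1, -0.045, 0]
    - [0.1, -0.045, 0]
    - [0.1, -0.045, 0]
    - [0.1, -0.045, 0]
  turn: [0, 0, 0, 0, 0, 0, 0, 0, 0, 0]

```text
t: 5.3
tcp_pos: [0.4867, -0.0016, 0.0443]
tool_rot: [[0.194, 0.981, -0.0], [0.981, -0.194, 0.0], [0.0, -0.0, -1.0]]
ft_force: [-0.6, 0.5, 0.2]
width: 0.0218
```

```bash
python3 - <<'E'
from h import *
a=snap('side','d3')['image'][190:290,230:350]; s=snap('scene','s3')['image'][165:285,215:348]; 
a=cv2.resize(a,(430,360)); s=cv2.resize(s,(369,360)); cv2.imwrite('pics/v3.png',np.hstack([a,s]))
f=[readout.state()['ft_force']];print(f)
E
```

```text
[array([-1.17803896,  0.05986559,  0.26910529])]
```

View pics/v3.png

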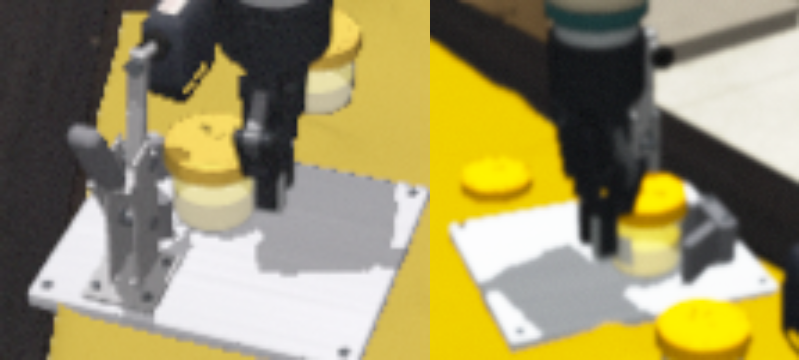

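The cup is upright and entering the V, about 15 mm short of home, and the gripper body is clear of the foot.

Call:
servo_tool:
  slide:
    - [0.05, -0.025, 0]
    - [0.05, -0.025, 0]
    - [0.05, -0.025, 0]
    - [0.05, -0.02, 0]
    - [0.03, -0.01, 0]
    - [0.03, -0.01, 0]
    - [0.02, -0.006, 0]
    - [0.02, -0.006, 0]
    - [0, 0, 0]
    - [0, 0, 0]
  turn: [0, 0, 0, 0, 0, 0, 0, 0, 0, 0]

```text
t: 6.4
tcp_pos: [0.4984, -0.0065, 0.0443]
tool_rot: [[0.194, 0.981, 0.0], [0.981, -0.194, 0.0], [0.0, 0.0, -1.0]]
ft_force: [0.4, 0.2, -0.6]
width: 0.0212
```

```bash
cat > m.py <<'E'
from h import *
import sys
a=snap('scene',sys.argv[1]); b=snap('side',sys.argv[1]+'d')
F=np.mean([ (viewer.get_image('side'),readout.state()['ft_force'])[1] for _ in range(4)],0); print(F.round(2),readout.state()['tcp_pos'])
for im,(r0,r1,c0,c1) in((a['image'],(205,280,250,345)),(b['image'],(190,290,250,340))):
    h=cv2.cvtColor(im,cv2.COLOR_BGR2HSV)[r0:r1,c0:c1]
    m=cv2.inRange(h,(18,170,120),(30,255,255)); n,l,st,ce=cv2.connectedComponentsWithStats(m)
    for k in range(1,n):
        if st[k,4]>60: print((st[k,:2]+[c0,r0]).tolist(),st[k,2:].tolist(),(ce[k]+[c0,r0]).round(2))
E
python3 m.py s4
```

```text
[ 0.03  0.03 -0.27] [ 0.49835638 -0.00648653  0.04433748]
[250, 205] [23, 29, 495] [258.63 219.64]
[288, 221] [26, 23, 356] [301.86 232.31]
[258, 261] [87, 19, 859] [311.94 273.21]
[274, 231] [19, 9, 77] [281.95 235.78]
```

Call:
servo_tool:
  slide:
    - [0.02, -0.006, 0]
    - [0.02, -0.006, 0]
    - [0.02, -0.006, 0]
    - [0, 0, 0]
    - [0, 0, 0]
    - [0, 0, 0]
    - [0, 0, 0]
    - [0, 0, 0]
    - [0, 0, 0]
    - [0, 0, 0]
  turn: [0, 0, 0, 0, 0, 0, 0, 0, 0, 0]

```text
t: 7.7
tcp_pos: [0.5007, -0.0072, 0.0443]
tool_rot: [[0.194, 0.981, 0.0], [0.981, -0.194, 0.0], [0.0, -0.0, -1.0]]
ft_force: [0.3, 0.5, 0.6]
width: 0.0208
```

```bash
python3 m.py s5; python3 - <<'E'
from h import *
a=cv2.imread('pics/s5d.png')[195:265,240:330]; s=cv2.imread('pics/s5.png')[195:275,270:350]; w=snap('wrist','w5')['image'][200:420,150:400]
cv2.imwrite('pics/v5.png',np.hstack([cv2.resize(x,(266,266*x.shape[0]//x.shape[1]) if 0 else (266,300),interpolation=2) for x in(a,s,w)]))
E
```

```text
[ 0.08  0.09 -0.34] [ 0.5007591  -0.00721025  0.04433596]
[250, 205] [24, 29, 521] [259.14 219.56]
[289, 221] [26, 23, 352] [302.99 231.98]
[258, 261] [87, 19, 859] [311.94 273.21]
```

View pics/v5.png

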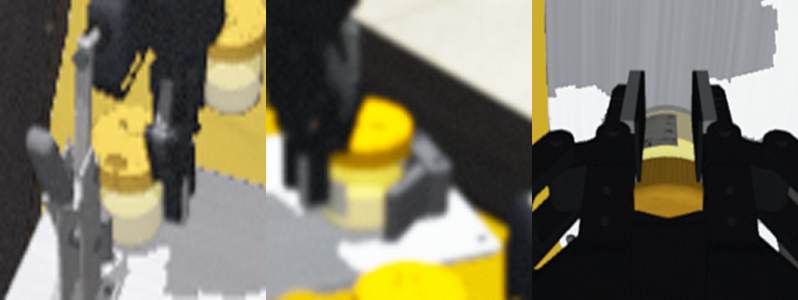

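Still upright and still moving freely (scene lid 301.9→303.0 px), so I go on in small steps.

Call:
servo_tool:
  slide:
    - [0.02, -0.006, 0]
    - [0.02, -0.006, 0]
    - [0, 0, 0]
    - [0, 0, 0]
    - [0, 0, 0]
    - [0, 0, 0]
    - [0, 0, 0]
    - [0, 0, 0]
    - [0, 0, 0]
    - [0, 0, 0]
  turn: [0, 0, 0, 0, 0, 0, 0, 0, 0, 0]

```text
t: 9.05
tcp_pos: [0.5023, -0.0077, 0.0443]
tool_rot: [[0.194, 0.981, -0.0], [0.981, -0.194, 0.0], [0.0, -0.0, -1.0]]
ft_force: [-2.1, -0.3, 1.2]
width: 0.0215
```

```bash
python3 m.py s6
```

```text
[-2.79  0.22  0.68] [ 0.50229423 -0.00767957  0.04428323]
[250, 205] [25, 29, 536] [259.43 219.59]
[290, 221] [25, 22, 349] [303.61 231.97]
[258, 261] [87, 19, 859] [311.94 273.21]
```

Call:
servo_tool:
  slide:
    - [0.02, -0.006, 0]
    - [0.015, -0.004, 0]
    - [0, 0, 0]
    - [0, 0, 0]
    - [0, 0, 0]
    - [0, 0, 0]
    - [0, 0, 0]
    - [0, 0, 0]
    - [0, 0, 0]
    - [0, 0, 0]
  turn: [0, 0, 0, 0, 0, 0, 0, 0, 0, 0]

```text
t: 10.35
tcp_pos: [0.5027, -0.0079, 0.0441]
tool_rot: [[0.194, 0.981, -0.003], [0.981, -0.194, 0.0], [-0.0, -0.003, -1.0]]
ft_force: [-8.9, 1.2, 5.1]
width: 0.0213
```

```bash
python3 m.py s7
```

```text
[-9.31  0.92  4.98] [ 0.50269315 -0.00789182  0.04413504]
[250, 205] [25, 29, 540] [259.5  219.57]
[290, 221] [25, 22, 346] [303.83 231.94]
[258, 261] [87, 19, 860] [311.95 273.2 ]
[275, 231] [16, 8, 63] [281.51 235.6 ]
```

```bash
python3 -c "
from h import *
s=readout.state();print(s['ft_force'],s['ft_torque'])"
```

```text
[-9.3164098   0.64029272  5.71392433] [ 0.11333081  1.26205345 -0.03174148]
```

Call:
servo_tool:
  slide:
    - [-0.02, 0.006, 0]
    - [-0.1, 0.02, 0]
    - [-0.4, 0.08, 0]
    - [-0.6, 0.12, 0]
    - [-0.6, 0.12, 0]
    - [0, 0, 0.5]
    - [0, 0, 0.9]
    - [0, 0, 1]
    - [0, 0, 1]
    - [0, 0, 1]
  turn: [0, 0, 0, 0, 0, 0, 0, 0, 0, 0]

```text
t: 11.65
tcp_pos: [0.435, 0.0058, 0.2224]
tool_rot: [[0.194, 0.981, 0.002], [0.981, -0.194, 0.0], [0.0, 0.002, -1.0]]
ft_force: [0.5, -0.2, 0.0]
width: 0.0216
```

```bash
python3 - <<'E'
from h import *
s=readout.state();print(s['tcp_pos'],s['ft_force'],s['ft_torque']);p=np.load('p.npy')
D=snap('side','d8');S=snap('scene','s8');W=snap('wrist','w8')
print('pred home lid', proj(S,T(p,[0,0,.076]))+[.7,.9],proj(D,T(p,[0,0,.076]))+[.65,1.9],(proj(W,T(p,[0,0,.076]),True)))
c=[D['image'][190:290,240:335],S['image'][150:270,270:350]]
cv2.imwrite('pics/v8.png',np.hstack([cv2.resize(c[0],(456,480),interpolation=2),cv2.resize(c[1],(320,480),interpolation=2)]))
E
```

```text
[0.43500133 0.0058054  0.22235093] [ 0.4794583  -0.21817078  0.01281488] [-0.01392866 -0.05545924  0.02765025]
pred home lid [300.044281   227.57105956] [283.21989307 226.9507142 ] [274.44123842 294.89450675]
```

View pics/v8.png

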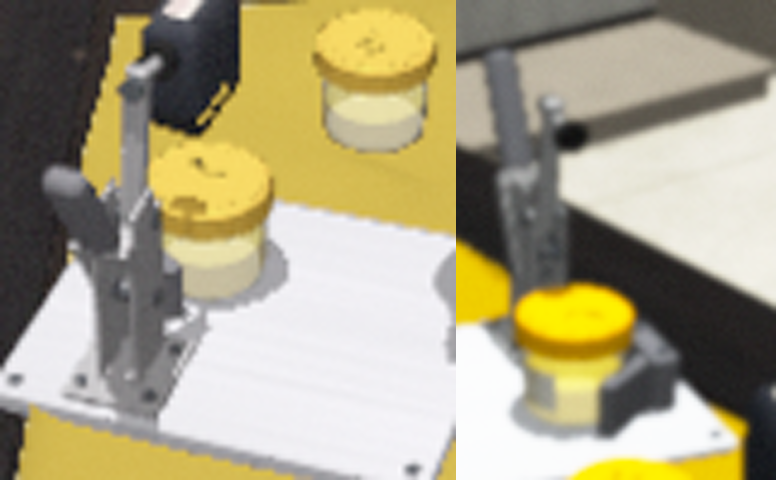

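Side lid centre (283.7,228) and scene lid centre (300.0,227.6) match the predicted home, (283.2,227.0) and (300.0,227.6). The force stop also came within 1 mm of the expected place. So the cup is home and upright, and next I go above the handle with shut fingers.

Call:
servo_tool:
  slide:
    - [0, 0, 0.7]
    - [0.375, 0.2, 0]
    - [0.75, 0.4, 0]
    - [0.75, 0.4, 0]
    - [0.75, 0.4, 0]
    - [0.75, 0.4, 0]
    - [0.375, 0.2, 0]
    - [0, 0, 0]
    - [0, 0, 0]
    - [0, 0, 0]
  turn: [0, -0.65, -0.65, 0, 0, 0, 0, 0, 0, 0]
  claw: 1

```text
t: 12.8
tcp_pos: [0.5843, 0.0853, 0.248]
tool_rot: [[0.283, 0.959, -0.001], [0.959, -0.283, -0.0], [-0.0, -0.0, -1.0]]
ft_force: [-1.1, -0.0, -0.6]
width: -0.0002
```

```bash
python3 - <<'E'
from h import *
s=readout.state();print(s['tcp_pos'],s['width'])
D=snap('side','d9');S=snap('scene','s9')
q=np.array([.5440,-.017,-.2863]);t=s['tcp_pos'];w=t[:2]-q[:2];c,n=np.cos(q[2]),np.sin(q[2]);print('tcp stand',c*w[0]+n*w[1],-n*w[0]+c*w[1])
a=D['image'][150:270,225:315].copy();b=S['image'][100:260,235:355].copy()
cv2.imwrite('pics/v9.png',np.hstack([cv2.resize(a,(390,520),interpolation=2),cv2.resize(b,(390,520),interpolation=2)]))
E
```

```text
[0.584345   0.08532486 0.24796306] -0.00015484495287897224
tcp stand 0.0098057442662236 0.10955338284027727
```

View pics/v9.png

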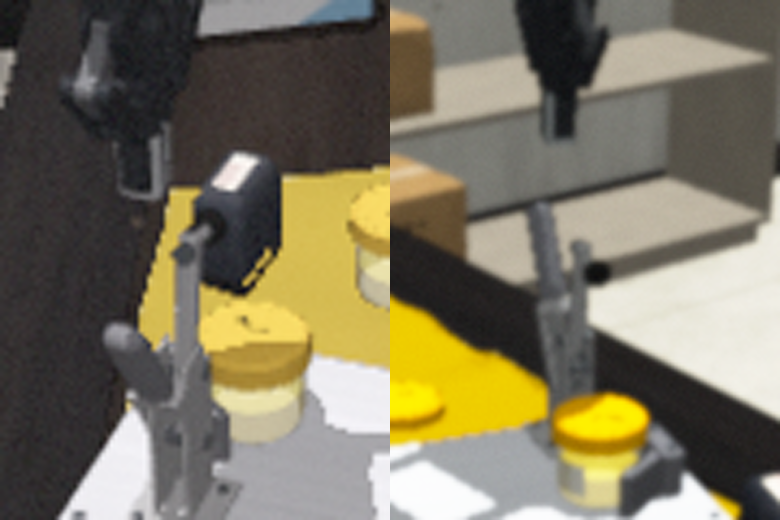

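Call:
servo_tool:
  slide:
    - [0, 0, -0.9]
    - [0, 0, -0.94]
    - [0, 0, 0]
    - [0.032, 0.108, 0]
    - [0.032, 0.108, 0]
    - [0, 0, 0]
    - [0.043, 0.146, -0.1]
    - [0.043, 0.146, -0.1]
    - [0.043, 0.146, -0.1]
    - [0.043, 0.146, -0.1]
  turn: [0, 0, 0, 0, 0, 0, 0, 0, 0, 0]

```text
t: 13.9
tcp_pos: [0.595, 0.1181, 0.1591]
tool_rot: [[0.282, 0.959, 0.002], [0.959, -0.282, -0.0], [0.0, 0.002, -1.0]]
ft_force: [0.7, -2.5, 5.0]
width: 0.0001
```

```bash
python3 - <<'E'
from h import *
s=readout.state();print(s['tcp_pos'],s['ft_force'])
D=snap('side','d10');S=snap('scene','s10')
a=D['image'][150:270,225:315].copy();b=S['image'][100:260,235:355].copy()
cv2.imwrite('pics/v10.png',np.hstack([cv2.resize(a,(390,520),interpolation=2),cv2.resize(b,(390,520),interpolation=2)]))
E
```

```text
[0.59495881 0.11813778 0.15908894] [ 0.65817932 -2.52636539  4.9946242 ]
```

View pics/v10.png

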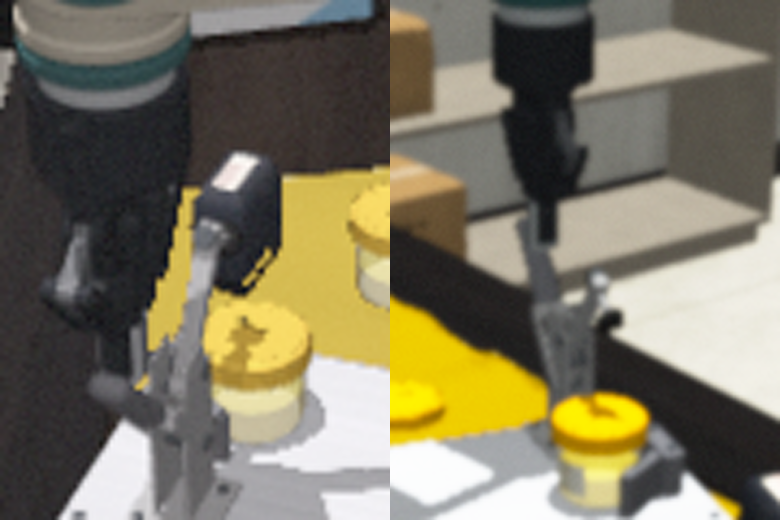

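The handle is moving (5 N), the arm is swinging over, and the fingertip is on the grip. Next I follow the arc.

Call:
servo_tool:
  slide:
    - [0.034, 0.115, -0.14]
    - [0.034, 0.115, -0.14]
    - [0.034, 0.115, -0.14]
    - [0.034, 0.115, -0.14]
    - [0.019, 0.065, -0.14]
    - [0.019, 0.065, -0.14]
    - [0.019, 0.065, -0.14]
    - [0.019, 0.065, -0.14]
    - [0.019, 0.065, -0.14]
    - [0, 0, 0]
  turn: [0, 0, 0, 0, 0, 0, 0, 0, 0, 0]

```text
t: 15.0
tcp_pos: [0.6026, 0.1492, 0.1061]
tool_rot: [[0.282, 0.959, -0.004], [0.959, -0.282, -0.001], [-0.002, -0.003, -1.0]]
ft_force: [-0.2, -0.3, -0.1]
width: -0.0
```

Call:
servo_tool:
  slide:
    - [0.01, 0.03, -0.13]
    - [0.01, 0.03, -0.13]
    - [0.01, 0.03, -0.13]
    - [0, 0, 0]
    - [0, 0, 0]
    - [0, 0, 0]
    - [0, 0, 0]
    - [0, 0, 0]
    - [0, 0, 0]
    - [0, 0, 0]
  turn: [0, 0, 0, 0, 0, 0, 0, 0, 0, 0]

```text
t: 16.0
tcp_pos: [0.6048, 0.1527, 0.0928]
tool_rot: [[0.282, 0.959, 0.0], [0.959, -0.282, 0.0], [0.0, 0.0, -1.0]]
ft_force: [1.4, 0.3, 0.3]
width: -0.0004
```

```bash
python3 - <<'E'
from h import *
s=readout.state();print(s['tcp_pos'],s['ft_force'])
D=snap('side','d11');S=snap('scene','s11')
a=D['image'][150:270,225:315].copy();b=S['image'][100:260,235:355].copy()
cv2.imwrite('pics/v11.png',np.hstack([cv2.resize(a,(390,520),interpolation=2),cv2.resize(b,(390,520),interpolation=2)]))
E
```

```text
[0.60484541 0.15274364 0.09277255] [1.41915758 0.26872362 0.29810632]
```

Call:
servo_tool:
  slide:
    - [0, 0, 0.3]
    - [0, 0, 0.8]
    - [0, 0, 1]
    - [0, 0, 1]
    - [0, 0, 1]
    - [-0.2, 0.5, 0.5]
    - [0, 0.5, 0.5]
    - [0, 0, 0]
    - [0, 0, 0]
    - [0, 0, 0]
  turn: [0, 0, 0, 0, 0, 0, 0, 0, 0, 0]

```text
t: 17.1
tcp_pos: [0.5967, 0.192, 0.2955]
tool_rot: [[0.283, 0.959, -0.002], [0.959, -0.283, -0.001], [-0.001, -0.002, -1.0]]
ft_force: [-0.2, 0.2, 0.3]
width: 0.0
```

```bash
python3 - <<'E'
from h import *
s=readout.state();print(s['t'],s['tcp_pos'],s['ft_force'])
D=snap('side','d12');S=snap('scene','s12')
p=np.array([.5440,-.017,-.2863])
P=[.01,.083+.134*np.cos(.105),.063+.134*np.sin(.105)]
print('locked grip end px side/scene',proj(D,T(p,P))+[.65,1.9],proj(S,T(p,P))+[.7,.9],'lid home',proj(D,T(p,[0,0,.076]))+[.65,1.9],proj(S,T(p,[0,0,.076]))+[.7,.9])
a=D['image'][200:290,235:315];b=S['image'][170:270,255:345]
cv2.imwrite('pics/v12.png',np.hstack([cv2.resize(a,(400,450),interpolation=2),cv2.resize(b,(396,450),interpolation=2)]))
E
```

```text
17.1 [0.59665596 0.19198959 0.29548784] [-0.17180487  0.17654749  0.26983138]
locked grip end px side/scene [243.1738352 283.6675414] [272.42998444 192.52539948] lid home [282.94129295 227.19673309] [299.97351451 227.34124724]
```

View pics/v12.png

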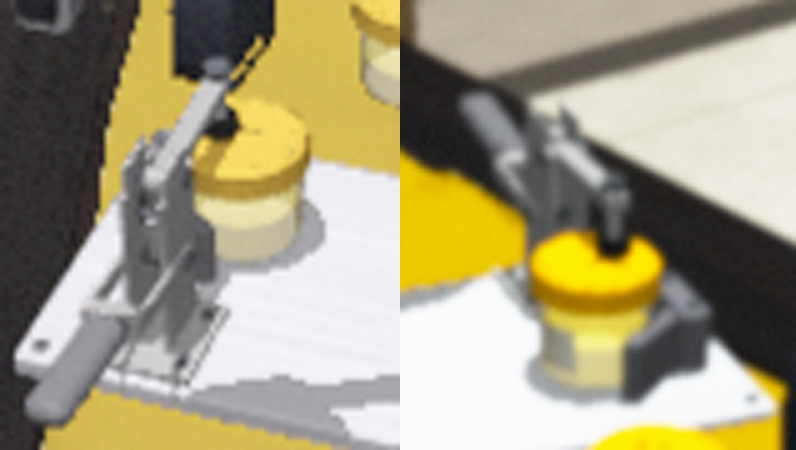

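Locked: the grip end is at side (244,281) and scene (271,193), against predicted (243,284) and (272,193). The foot sits on the lid, and the cup is upright at home.

```bash
python3 -c "
from rig import hand_in
print(hand_in())"
```

```text
the job is handed in; nothing more can be done
None
```

The cup is pushed home into the V-block and the clamp is locked with its pad on the lid. I handed the job in at about 17 s, with the arm clear of everything.

- **Cup home:** I pushed it with two half-open fingertips until the force rose at the expected place. The force reached about 3 N, then 9–10 N over the last 0.4 mm. After the fingers withdrew, the lid was within about 1 px of its predicted home in both views, and the cup stood upright.
- **Clamp locked:** I pushed the handle along its arc with shut fingertips; a reading on the way showed about 5 N. The push force then fell to zero past the dead point. In the last pictures the grip end is 1–3 px from its computed locked position, and the foot rests on the lid.
- **Other objects:** The route was planned clear of the other cup, the loose lid and the stamp, and no contact showed. The last pictures cover only part of them, so I did not measure their positions again at the end.
- **Disagreement:** Early on, the cameras differed by up to 2 cm on the cup's sideways position. Adding a 1–2 px image offset to the fit removed most of that, and the wrist camera then moved the cup a further 3–6 mm to the left.

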